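# Zero a coating gauge and hold it on the ring mark of a sloped housing

## Robot

A 7-joint arm with a two-finger parallel gripper is mounted at the origin on the work surface. World frame = base frame: x ahead of the robot, y to its left, z up, the work surface at z = 0. Lengths are in m, angles in degrees, forces in N, time in s.
With the tool pointing down it reaches from about 0.425 to 1.025 m from the base axis. Payload 9.4 kg.
Tool frame: the origin (TCP) lies at the very end of the fingers, on their centre line; the grasp point (between the pads) lies arm.grip_depth behind it (arm.grip_depth is the distance from the TCP to the grasp point, in m); z points along the fingers, x is the direction in which the jaws open and shut, and the axes are right-handed (so a half turn about z gives the same grasp; the last joint's range is limited). The gripper opens to 85 mm and grips with 20 to 120 N. Pads are 22 mm wide; open, the fingers measure 114 mm over their backs; the gripper's body (76 mm by 85 mm) begins 54 mm behind the grasp point. The pads swing forward as they close: fully open they stand 13 mm farther back than shut.
Start: joints at [-4.395, 34.337, -0.143, 91.639, 0.103, 54.024, -4.572], TCP at [0.725, -0, 0.2] pointing down, gripper open.
Joint ranges: [-147.43, 147.43], [-19.82, 112.94], [-74.19, 73.91], [6.32, 146.72], [-59.91, 239.91], [6.04, 106.73], [-150.56, 150.56]. Speed limits (degrees/s): [127.2, 127.2, 172.46, 172.46, 180, 180, 180].

## Interface

Orientations are given as [roll, pitch, yaw] about the fixed x, y, z axes, in that order (R = Rz(yaw) Ry(pitch) Rx(roll)).
In Python, from rig import arm, eyes, workorder gives the robot as it stands.
- The arm moves only by the tool apply_moves, never from a script. Its argument "steps" is one flat list of numbers, 7 for each row, row after row: the closure, from -1 (fully open) to 1 (shut), so that 0 is half open, then the shift along the tool's x, y, z in mm, then the turn, a rotation vector about the tool's x, y, z in degrees. A call has 1 to 5 rows; each row shifts and turns the commanded pose from where the row before left it, along the tool's axes as they then stand; what a row does not reach is not made up. A row lasts 1/12 s, in which the tool goes at most 41.7 mm and 7.16 degrees, less where a joint would pass 70% of its speed; a pose out of reach is approached as far as the arm can. A call with a gripper value outside its range is refused whole. The fingers move at their own pace and stop on an object; "force" is the grip in N (left out, the last holds). Time passes only in rows, so rows that do not move let the fingers close. It gives the time, the measured TCP pose, the force and the opening at its end, in the units of the state.
- arm.observe(): the state, without advancing time (a new reading comes with each control period).
- eyes.capture(name): name is "scene" or "side" or "wrist"; returns a dict with "img" (400x640x3 uint8, red, green, blue), "intrinsics" (3x3 intrinsics, pixels), "pose" (4x4, takes a point from camera to world coordinates). Camera axes: x right, y down, z forward; pixel columns grow to the right and rows downward; lengths in m; the calibration is good to about 2 mm. A picture is of the moment at which its call begins. There is no depth.
- workorder.sign_off(): hands the job in, once; it reports no verdict.
The state is a dict: "clock": time; "qpos": joint angles; "qvel": joint speeds; "effort": joint torques, N m; "ee_pos": TCP position; "tool_rot": TCP orientation; "contact_force": force on the tool from outside, world axes, zero at the start; "ft_torque": the same for the moment, N m; "grip_width": finger opening in m.
Only numpy, scipy, OpenCV 4.12 (cv2) and the standard library are available. Lean on these libraries where they do the work, as an engineer would, in place of code of your own. Each camera call takes 0.05 s, during which the arm holds its last target.

## Task

Check the paint on the gearbox housing: take the pen-like coating gauge out of its stand, and first zero it by pressing its spring nose gently, gauge upright, on the round steel reference disc for about a second. Then bring it to the housing and hold it square to the sloping face with the nose inside the ring mark (not the square mark), pressed lightly so that the nose is about half-way in, never hard. Finish while still holding it there, pressed and steady; leave the other things on the bench where they are.

Things in the scene. Friction and masses are not known exactly. Their poses are not given: they have to be found in the camera images.
- gauge: coating gauge standing nose down in its stand: a black square grip body 30 x 30 mm and 75 mm long, below it an aluminium barrel 24 mm across and 40 mm long, below that a sprung steel nose. About 150 to 240 g. Origin: on the axis at the lower end of the square body (the shoulder that rests on the stand's top). z runs along the axis away from the nose (up), x and y are square to the flat sides of the grip body. Grip the square body
- nose_tip (a point): the round tip of the gauge's nose (8 mm across), on the gauge's axis, 58 mm below the gauge's origin when the nose is out; it moves with the nose
- nose (a joint): how far the sprung nose is pushed into the barrel, in m: 0 = fully out, 0.010 = fully in (hard stop). The nose stands 18 mm out of the barrel at 0. Pushing it takes about 1.6 N to start, 3.6 N half-way (0.005) and 5.6 N fully in
- stand: grey block 85 x 85 x 75 mm, fixed to the bench, with an upright hole 29 mm wide right through its middle, in which the gauge's barrel hangs. Origin: centre of its underside, on the bench
- zero_plate: grey square base 75 x 75 x 12 mm, fixed to the bench, carrying the bare steel reference disc, 44 mm across and 8 mm thick, in its middle. Origin: centre of its underside
- zero_top (a point): centre of the top face of the reference disc, 20 mm above the bench; the face is level
- housing: grey painted gearbox housing, fixed to the bench: foot 165 x 125 mm, with a flat sloping top face 110 x 110 mm that rises 20 degrees towards the housing's +x, 56 mm high at its low end and 94 mm at its high end. Two marks are drawn on this face: a thin black ring and, near the low edge, a black square outline 23 mm wide. Origin: centre of its underside
- ring_mark: the thin drawn black ring on the housing's sloping face, 20 mm across inside, 28 mm outside. Origin: its centre, on the face. z points out of the face, square to it (20 degrees off vertical); x points up the slope. The ring's place along the face's y differs from time to time
- screwdriver: bystander: screwdriver with a black handle, 170 mm long, lying; origin at its underside
- brush: bystander: small brush with a wooden handle, 170 mm long, lying
- square_block: bystander: bare square steel block 45 x 45 x 20 mm (NOT the reference disc)
- tape_roll: bystander: cardboard-coloured roll, 90 mm across, 25 mm high, lying flat
- jar: bystander: small white jar, 44 mm across, 50 mm high
- mug: bystander: white mug with a handle, 76 mm across, 85 mm high
- carton: bystander: closed cardboard carton 110 x 70 x 45 mm
Mind the look-alikes: they are no part of the job. What is shaped like the stand but brown, red or yellow is not meant.

How it is judged (in metres and radians):
On the way, in this order (a step that is already met when the one before it is completed fails the run):
1. the held gauge, upright, is pressed on the reference disc (nose at least 2 mm in) for half a second (horizontal distance between nose_tip and zero_top below 0.014 m and angle between gauge's own z axis and vertical below 0.14 rad and value of joint nose above 0.002 m and contact force between gauge and zero_plate above 1.2 N and contact force between the fingers and gauge above 1 N), for 0.5 s.
2. the held gauge is pressed square on the ring mark, nose part-way in (distance between nose_tip and ring_mark below 0.007 m and angle between the z axis of gauge and the z axis of ring_mark, either way round below 0.14 rad and angle between gauge's own z axis and vertical below 0.8 rad and value of joint nose between 0.002 and 0.0088 m and contact force between gauge and housing between 1.2 and 10 N and contact force between the fingers and gauge above 1 N), for 0.5 s.
At the end, for the whole second after the job is handed in: Gauge still gripped, at rest, square to the sloping face within 8 degrees, nose tip within 7 mm of the ring's centre, nose 2 to 8.8 mm in, pressing on the housing with 1.2 to 10 N and touching neither stand nor disc; fingers off the housing; bystanders within 30 mm of their starts (all of step 2 and linear speed of gauge below 0.02 m/s and contact force between gauge and stand below 0.05 N and contact force between gauge and zero_plate below 0.05 N and contact force between the fingers and housing below 0.05 N and distance of each of screwdriver, brush, square_block, tape_roll, jar, mug, carton from where it was at the start of the episode below 0.03 m); the arm keeps its last pose, push and grip.
It fails at once if the gauge is pressed hard (over 20 N) on the housing or the reference disc (contact force between gauge and housing above 20 N or contact force between gauge and zero_plate above 20 N).
It fails at once if a bystander is pushed more than 30 mm (distance of any of screwdriver, brush, square_block, tape_roll, jar, mug, carton from where it was at the start of the episode above 0.03 m).
It also fails if it takes over 56 s, if anything falls off the work surface, if the arm or the gripper's body presses on something with over 40 N, if the wrist force passes 120 N, or if a joint passes its speed limit or range.

## Working session

There is one attempt and no reset: what is moved stays moved. The work goes in short steps, Python scripts to look and compute and a tool call to move; the robot and the scene stay as the last step left them, time stands still between calls to the robot, and variables do not carry over. Pictures are saved under pics/ and viewed, and the job is handed in when it is done.

Besides the shell and the picture viewer there is one more tool, called after "Request:" by a JSON object that holds its "api" and its "payload". apply_moves: Moves the arm, as the interface text tells. Its arguments: {"type":"object","properties":{"steps":{"type":"array"},"force":{"type":"number"}},"required":["steps"]}

```bash
ls; mkdir -p pics; python3 - <<'E'
from rig import arm,eyes,workorder
import cv2,numpy as np
print(arm.observe(), arm.grip_depth)
for n in ["scene","side","wrist"]:
    c=eyes.capture(n); cv2.imwrite(f"pics/{n}0.png",c["img"][:,:,::-1]); print(n,c["intrinsics"].tolist(),np.round(c["pose"],4).tolist())
E
```

```text
pics
{'clock': 0.0, 'qpos': array([-4.39454024, 34.38572404, -0.14604787, 91.6807349 ,  0.10339456,
       54.02345659, -4.57314177]), 'qvel': array([-0.0679756 , -0.05684452,  0.06903716, -0.06742422,  0.13246814,
        0.01356643,  0.12739506]), 'effort': array([-9.47821900e-04, -7.76440001e+01,  1.56451017e+00, -2.58004493e+01,
        1.21808253e-02,  8.94789293e-03,  3.55701900e-05]), 'ee_pos': array([ 7.24481672e-01, -1.91740448e-05,  1.99102911e-01]), 'tool_rot': array([1.79991749e+02, 8.94123689e-02, 2.78850998e-03]), 'contact_force': array([-0.45442311,  0.17387145, -0.01556314]), 'ft_torque': array([-0.02576026, -0.02151438, -0.02700819]), 'grip_width': 0.08521820970558884} 0.0187
scene [[373.35097838994733, 0.0, 318.9057888397026], [0.0, 373.35097838994733, 196.4675156211771], [0.0, 0.0, 1.0]] [[-0.8832, 0.3515, -0.3105, 0.8647], [0.4688, 0.6421, -0.6066, 0.5425], [-0.0139, -0.6813, -0.7319, 0.8182], [0.0, 0.0, 0.0, 1.0]]
side [[431.3525324081665, 0.0, 324.2817618715614], [0.0, 431.3525324081665, 193.18750265996297], [0.0, 0.0, 1.0]] [[-0.9538, -0.2142, 0.2105, 0.2749], [-0.3001, 0.7036, -0.6441, 0.7475], [-0.0102, -0.6776, -0.7354, 1.0395], [0.0, 0.0, 0.0, 1.0]]
wrist [[296.1144560389678, 0.0, 320.4637948776447], [0.0, 296.1144560389678, 200.13706403818668], [0.0, 0.0, 1.0]] [[1.0, -0.0002, -0.0018, 0.7232], [-0.0007, -0.9617, -0.274, 0.0703], [-0.0017, 0.274, -0.9617, 0.3725], [0.0, 0.0, 0.0, 1.0]]
```

View pics/scene0.png

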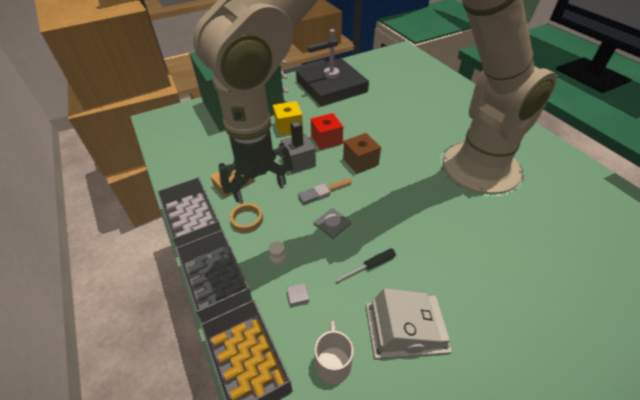

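View pics/side0.png

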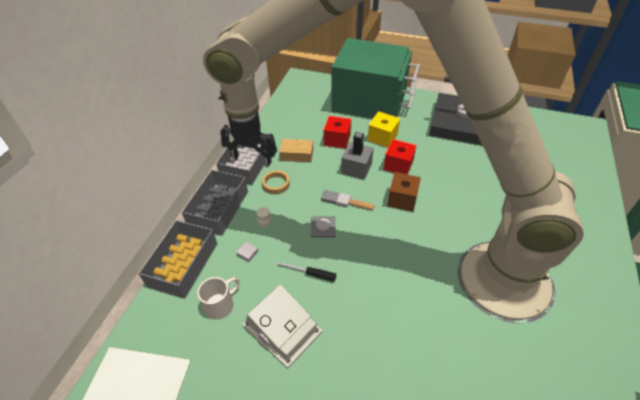

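View pics/wrist0.png

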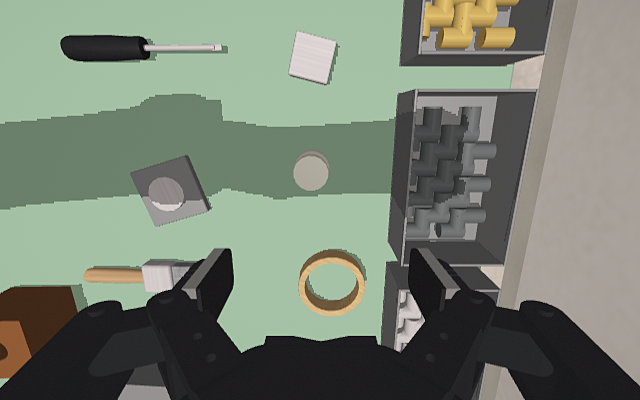

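```bash
python3 - <<'E'
import cv2
a=cv2.imread("pics/scene0.png");b=cv2.imread("pics/side0.png")
r=lambda im,x,y,w,h:cv2.resize(im[y:y+h,x:x+w],(390,290),interpolation=cv2.INTER_CUBIC)
import numpy as np
top=np.hstack([r(a,250,95,108,80),r(b,310,110,108,80)]);bot=np.hstack([r(a,355,280,108,80),r(b,232,280,108,80)])
cv2.imwrite("pics/crop1.png",np.vstack([top,bot]))
cv2.imwrite("pics/crop2.png",np.hstack([r(a,290,190,82,60),r(b,280,190,82,60)]))
E
```

```text
(no output)
```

View pics/crop1.png

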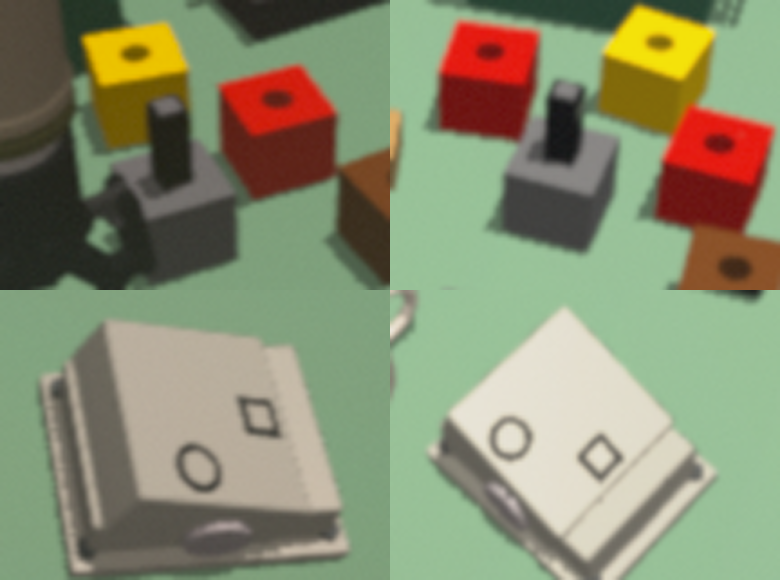

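View pics/crop2.png

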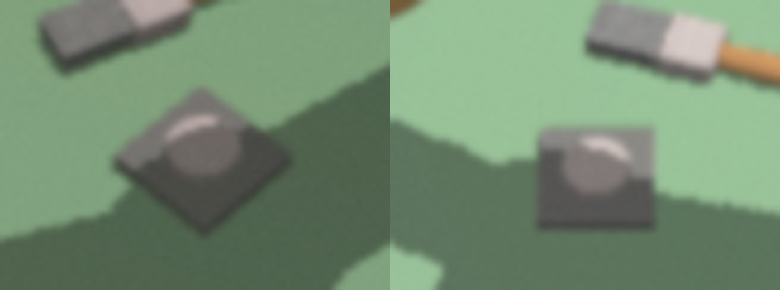

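```bash
cat > h.py <<'E'
import numpy as np
P={'scene':dict(K=(373.35097838994733,318.9057888397026,196.4675156211771),T=np.array([[-0.8832, 0.3515, -0.3105, 0.8647], [0.4688, 0.6421, -0.6066, 0.5425], [-0.0139, -0.6813, -0.7319, 0.8182]])),
'side':dict(K=(431.3525324081665,324.2817618715614,193.18750265996297),T=np.array([[-0.9538, -0.2142, 0.2105, 0.2749], [-0.3001, 0.7036, -0.6441, 0.7475], [-0.0102, -0.6776, -0.7354, 1.0395]]))}
def ray(c,u,v):
    f,cx,cy=c['K'];d=c['T'][:,:3]@[(u-cx)/f,(v-cy)/f,1];return c['T'][:,3],d/np.linalg.norm(d)
def plane(c,u,v,z):
    o,d=ray(c,u,v);return o+d*(z-o[2])/d[2]
def tri(rs):
    A=sum(np.eye(3)-np.outer(d,d) for o,d in rs);b=sum((np.eye(3)-np.outer(d,d))@o for o,d in rs);p=np.linalg.solve(A,b)
    return p,[np.linalg.norm((np.eye(3)-np.outer(d,d))@(p-o)) for o,d in rs]
def cam(c):
    K=c['intrinsics'];return dict(K=(K[0,0],K[0,2],K[1,2]),T=np.array(c['pose'])[:3])
E
python3 - <<'E'
from h import *
S,D=P['scene'],P['side']
np.set_printoptions(precision=4,suppress=True)
c1=lambda k,x,y:{'st':(250+x/3.611,95+y/3.625),'dt':(310+(x-390)/3.611,110+y/3.625),'sb':(355+x/3.611,280+(y-290)/3.625),'db':(232+(x-390)/3.611,280+(y-290)/3.625)}[k]
print('gauge',tri([ray(S,*c1('st',166,106)),ray(D,*c1('dt',567,92))]), plane(S,*c1('st',166,106),.15),plane(D,*c1('dt',567,92),.15))
print('ring',tri([ray(S,*c1('sb',199,467)),ray(D,*c1('db',510,438))]))
print('sq',tri([ray(S,*c1('sb',260,415)),ray(D,*c1('db',600,457))]))
print('disc',tri([ray(S,332.7,220.0),ray(D,323.5,224.1)]),plane(S,332.7,220.0,.02),plane(D,323.5,224.1,.02))
q=[plane(D,*c1('dt',*p),.075) for p in [(531,118),(620,143),(595,196),(505,172)]]
for i in range(4):
    e=q[(i+1)%4]-q[i];print('stand',q[i],np.linalg.norm(e),np.degrees(np.arctan2(e[1],e[0])))
print(np.mean(q,0))
q=[plane(D,*c1('db',*p),z) for p,z in [((565,308),.094),((447,412),.094),((560,535),.056),((672,420),.056)]]
for i in range(4):
    e=q[(i+1)%4]-q[i];print('hous',q[i],np.linalg.norm(e),np.degrees(np.arctan2(e[1],e[0])))
q=[plane(S,*c1('sb',*p),z) for p,z in [((108,320),.094),((140,498),.094),((340,512),.056),((290,345),.056)]]
for i in range(4):
    e=q[(i+1)%4]-q[i];print('housS',q[i],np.linalg.norm(e),np.degrees(np.arctan2(e[1],e[0])))
E
```

```text
gauge (array([ 0.5003, -0.3109,  0.1444]), [np.float64(0.0004934269402588678), np.float64(0.0004934269402587612)]) [ 0.5031 -0.3045  0.15  ] [ 0.4987 -0.3035  0.15  ]
ring (array([0.5605, 0.3419, 0.0786]), [np.float64(0.0003613285397595259), np.float64(0.00036132853975938357)])
sq (array([0.5029, 0.3294, 0.062 ]), [np.float64(0.00012917117798934852), np.float64(0.00012917117798928816)])
disc (array([ 0.5321, -0.0267,  0.0152]), [np.float64(0.0006529323039830156), np.float64(0.000652932303982952)]) [ 0.5343 -0.0225  0.02  ] [ 0.5309 -0.0239  0.02  ]
stand [ 0.5407 -0.3455  0.075 ] 0.08877829804904962 173.42420902637994
stand [ 0.4525 -0.3354  0.075 ] 0.07597383012155698 85.94193863877976
stand [ 0.4579 -0.2596  0.075 ] 0.08611500878859855 -4.663804827626669
stand [ 0.5437 -0.2666  0.075 ] 0.0790055365663905 -92.18493825093073
[ 0.4987 -0.3018  0.075 ]
hous [0.5567 0.2482 0.094 ] 0.10569601969393776 64.25521853806478
hous [0.6026 0.3434 0.094 ] 0.10785140377976739 156.14837331873005
hous [0.5103 0.3842 0.056 ] 0.10628481360362174 -114.18671512766151
hous [0.4667 0.2873 0.056 ] 0.10517213778677797 -23.474976444454203
housS [0.5594 0.2487 0.094 ] 0.10689066640985224 64.43243145460272
housS [0.6055 0.3452 0.094 ] 0.12485654257047073 155.3774246932789
housS [0.4974 0.3947 0.056 ] 0.1032613413479299 -114.44573770914815
housS [0.4547 0.3007 0.056 ] 0.12292850029103981 -26.3946843508505
```

Request:
{"api": "apply_moves", "payload": {"steps": [-1,-22,33,-8,0,0,0,-1,-22,33,-8,0,0,0,-1,-22,33,-8,0,0,0,-1,-22,33,-8,0,0,0,-1,-22,33,-8,0,0,0]}}

```text
clock: 0.57
ee_pos: [0.6136, -0.1663, 0.24]
tool_rot: [180.0, 0.0, 0.0]
contact_force: [1.3, -0.8, 0.6]
grip_width: 0.0854
```

Request:
{"api": "apply_moves", "payload": {"steps": [-1,-22,33,-8,0,0,0,-1,-22,33,-8,0,0,0,-1,-22,33,-8,0,0,0,-1,-22,33,-8,0,0,0,-1,-22,33,-8,0,0,0]}}

```text
clock: 0.98
ee_pos: [0.5035, -0.3313, 0.2803]
tool_rot: [-180.0, 0.0, 0.0]
contact_force: [1.1, -1.1, -0.0]
grip_width: 0.0855
```

Request:
{"api": "apply_moves", "payload": {"steps": [-1,0,0,0,0,0,0,-1,0,0,0,0,0,0]}}

```text
clock: 1.15
ee_pos: [0.5032, -0.3328, 0.2805]
tool_rot: [179.9, -0.0, -0.3]
contact_force: [0.6, 1.2, 0.0]
grip_width: 0.0855
```

```bash
python3 - <<'E'
from rig import arm,eyes
import cv2,numpy as np,pickle
c=eyes.capture("wrist");cv2.imwrite("pics/w1.png",c["img"][:,:,::-1]);pickle.dump(c,open("w1.pkl","wb"))
o=arm.observe();print(o['ee_pos'],o['tool_rot'],o['contact_force'],o['clock'])
E
```

```text
[ 0.50447682 -0.33065106  0.28006843] [-1.79997465e+02 -1.32396520e-02 -1.20273535e-01] [ 0.41064954  0.77671821 -0.05182215] 1.2
```

View pics/w1.png

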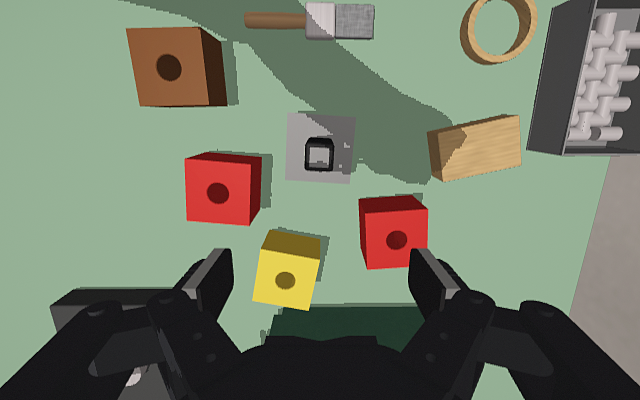

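The grey stand with the gauge is at (320,150). The look-alikes are red at (220,190) and (395,235), yellow at (287,270) and brown at (178,67), and all of them are empty. I choose the grey one and check it in a close crop.

```bash
python3 - <<'E'
import cv2
a=cv2.imread("pics/w1.png");cv2.imwrite("pics/w1c.png",cv2.resize(a[100:200,270:370],(600,600),interpolation=cv2.INTER_NEAREST))
E
```

```text
(no output)
```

View pics/w1c.png

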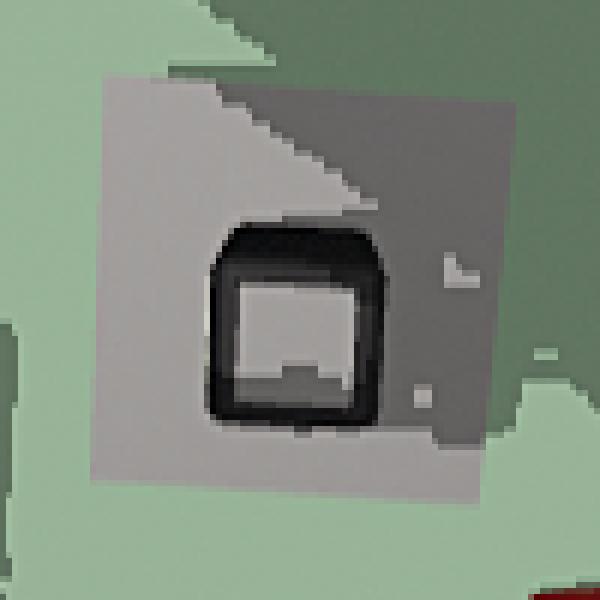

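```bash
python3 - <<'E'
from h import *
import pickle
c=cam(pickle.load(open("w1.pkl","rb")));np.set_printoptions(precision=4,suppress=True)
print('gauge',plane(c,270+295.5/6,100+345/6,.15),plane(c,270+208/6,100+428/6,.15),plane(c,270+381/6,100+428/6,.15))
q=[plane(c,270+x/6,100+y/6,.075) for x,y in [(103,75),(517,102),(480,503),(90,480)]]
for i in range(4):
    e=q[(i+1)%4]-q[i];print(np.linalg.norm(e),np.degrees(np.arctan2(e[1],e[0])))
print(np.mean(q,0));print(c['T'])
E
```

```text
gauge [ 0.5004 -0.3037  0.15  ] [ 0.4852 -0.318   0.15  ] [ 0.5151 -0.3182  0.15  ]
0.0849671954564414 -3.9367526045465673
0.08443556267104048 -93.9379041872643
0.08511202470003294 176.19855505726423
0.08463668640338202 85.9642153417792
[ 0.5005 -0.3037  0.075 ]
[[ 1.     -0.0059 -0.0017  0.5019]
 [-0.0061 -0.9614 -0.275  -0.2623]
 [ 0.      0.275  -0.9614  0.4537]]
```

Request:
{"api": "apply_moves", "payload": {"steps": [-1,-4,-26,5,0,0,4,-1,0,0,30,0,0,0,-1,0,0,40,0,0,0,-1,0,0,40,0,0,0,-1,0,0,35,0,0,0]}}

```text
clock: 1.62
ee_pos: [0.5017, -0.3016, 0.1279]
tool_rot: [-179.9, 0.0, -3.8]
contact_force: [0.9, -0.2, 0.6]
grip_width: 0.0855
```

Request:
{"api": "apply_moves", "payload": {"steps": [-1,0,0,25,0,0,0,-1,0,0,10,0,0,0,-1,0,0,0,0,0,0]}}

```text
clock: 1.87
ee_pos: [0.5005, -0.3018, 0.0925]
tool_rot: [-179.9, 0.2, -3.9]
contact_force: [-0.3, 0.5, 0.0]
grip_width: 0.0853
```

```bash
python3 - <<'E'
from rig import arm,eyes
import cv2,numpy as np
ims=[eyes.capture(n)["img"] for n in ("wrist","side")]
cv2.imwrite("pics/g1.png",np.hstack([cv2.resize(ims[0],(400,250)),cv2.resize(ims[1][80:205,270:470],(400,250))])[:,:,::-1])
o=arm.observe();print(o['ee_pos'],o['tool_rot'],o['contact_force'],o['qpos'])
E
```

```text
[ 0.50192474 -0.30348755  0.09557516] [-1.79993936e+02 -2.19302398e-02 -3.93141890e+00] [ 0.80608709 -0.30484214  0.43351378] [ 24.77253427  32.65380839   1.24533424 115.35523598  -1.29457109
  31.98558535  22.98753807]
```

View pics/g1.png

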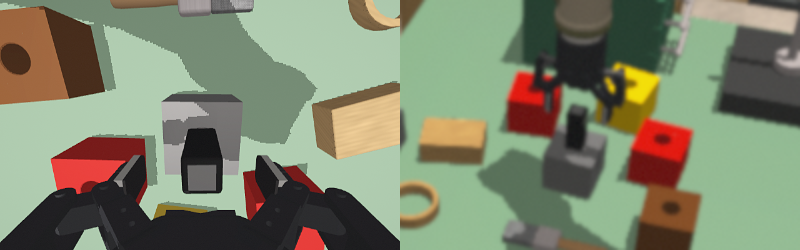

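```bash
python3 - <<'E'
from rig import arm,eyes
from h import *
import cv2,numpy as np
o=arm.observe();p=o['ee_pos']
out=[]
for n,b in (("side",(290,70)),("scene",(230,80)),("wrist",None)):
    r=eyes.capture(n);c=cam(r);im=r["img"].copy()
    for q,col in ((p,(255,0,255)),(np.array([.5005,-.3037,.15]),(0,255,255))):
        x=c['T'][:,:3].T@(q-c['T'][:,3]);f,cx,cy=c['K'];u,v=f*x[0]/x[2]+cx,f*x[1]/x[2]+cy;print(n,u,v)
        cv2.circle(im,(int(u+.5),int(v+.5)),1,col,-1)
    out.append(cv2.resize(im[b[1]:b[1]+100,b[0]:b[0]+130] if b else im[150:400,160:485],(390,300)))
cv2.imwrite("pics/g2.png",np.vstack([np.hstack(out[:2]),np.hstack([out[2],out[2]*0])])[:,:,::-1])
E
```

```text
side 357.27329901760174 148.05660295703507
side 358.506959430897 135.25243626146164
scene 297.5192461082497 138.80782650829806
scene 296.90078883396393 124.15368934887482
wrist 322.6611753074328 230.32103519756808
wrist 320.6756712452702 275.6394832168311
```

View pics/g2.png

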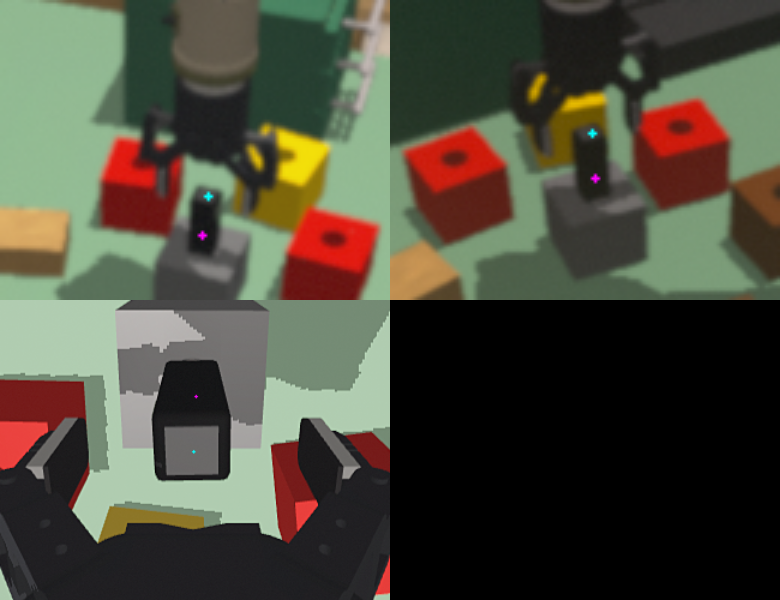

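Request:
{"api": "apply_moves", "payload": {"steps": [1,0,0,0,0,0,0,1,0,0,0,0,0,0,1,0,0,0,0,0,0,1,0,0,0,0,0,0,1,0,0,0,0,0,0], "force": 50}}

```text
clock: 2.53
ee_pos: [0.5013, -0.3042, 0.0954]
tool_rot: [180.0, -0.0, -4.0]
contact_force: [-0.2, 1.5, 4.7]
grip_width: 0.0292
```

Request:
{"api": "apply_moves", "payload": {"steps": [1,0,0,0,0,0,0,1,0,0,0,0,0,0,1,0,0,0,0,0,0,1,0,0,0,0,0,0,1,0,0,0,0,0,0]}}

```text
clock: 2.95
ee_pos: [0.5013, -0.3042, 0.0954]
tool_rot: [180.0, -0.0, -4.0]
contact_force: [-0.2, 0.9, 5.6]
grip_width: 0.0294
```

```bash
cat > look.py <<'E'
import sys,cv2,pickle,numpy as np
from rig import arm,eyes
n=sys.argv[1]
P=[]
for k in ("wrist","side","scene"):
    c=eyes.capture(k);pickle.dump(c,open(f"{n}_{k}.pkl","wb"));P.append(c["img"]);cv2.imwrite(f"pics/{n}_{k}.png",c["img"][:,:,::-1])
F=[];Q=[]
o=arm.observe();np.set_printoptions(precision=4,suppress=True)
for k in ('clock','ee_pos','tool_rot','contact_force','grip_width'):print(k,o[k])
E
python3 look.py a
```

```text
clock 3.1
ee_pos [ 0.5013 -0.3042  0.0954]
tool_rot [179.9825  -0.0406  -3.9983]
contact_force [ 0.0721 -0.2468  5.7539]
grip_width 0.02880577397461366
```

View pics/a_wrist.png

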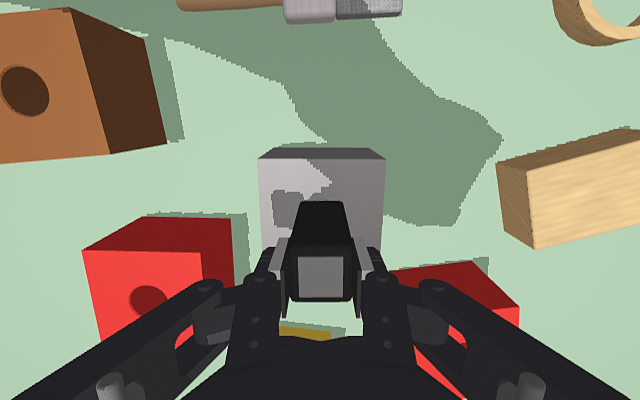

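Request:
{"api": "apply_moves", "payload": {"steps": [1,0,0,-20,0,0,0,1,0,0,-35,0,0,0,1,0,0,-35,0,0,0,1,0,0,-20,0,0,0,1,0,0,0,0,0,0]}}

```text
clock: 3.52
ee_pos: [0.5027, -0.3051, 0.2092]
tool_rot: [179.9, -0.3, -4.0]
contact_force: [0.2, -0.1, -2.0]
grip_width: 0.0291
```

```bash
python3 look.py b; python3 - <<'E'
import cv2,numpy as np
a=cv2.imread("pics/b_side.png")[40:200,270:430];b=cv2.imread("pics/b_scene.png")[50:210,220:380]
cv2.imwrite("pics/b2.png",np.hstack([cv2.resize(a,(400,400)),cv2.resize(b,(400,400))]))
E
```

```text
clock 3.6667
ee_pos [ 0.5003 -0.3036  0.2041]
tool_rot [-179.9704    0.0712   -3.9919]
contact_force [-1.1801  0.3953 -2.5582]
grip_width 0.02928698834502516
```

View pics/b2.png

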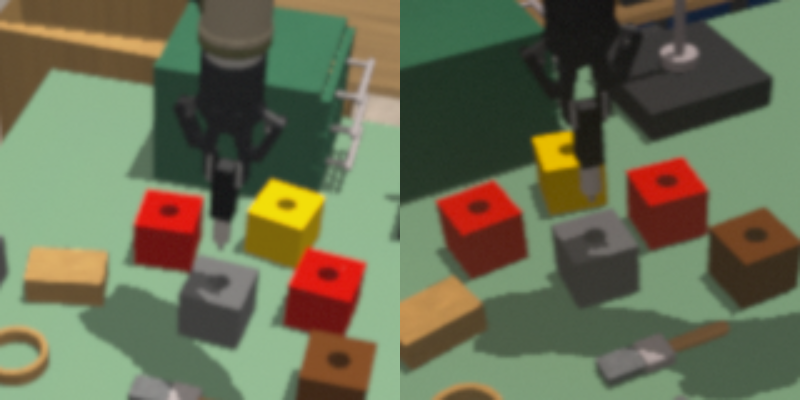

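View pics/b_wrist.png

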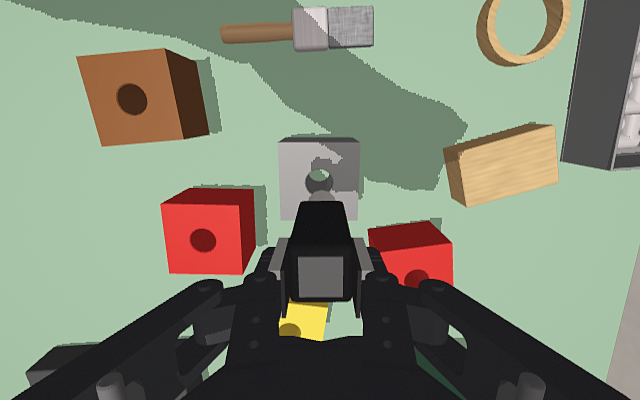

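Request:
{"api": "apply_moves", "payload": {"steps": [1,3,-30,0,0,0,0,1,4,-40,0,0,0,0,1,4,-40,0,0,0,0,1,4,-40,0,0,0,0,1,2,-30,0,0,0,0]}}

```text
clock: 4.08
ee_pos: [0.5298, -0.1219, 0.203]
tool_rot: [-179.9, 0.2, -3.9]
contact_force: [0.4, 0.6, -1.2]
grip_width: 0.029
```

Request:
{"api": "apply_moves", "payload": {"steps": [1,0,-10,0,0,0,0,1,0,0,0,0,0,0,1,0,0,0,0,0,0,1,0,0,0,0,0,0]}}

```text
clock: 4.42
ee_pos: [0.5305, -0.1172, 0.2041]
tool_rot: [180.0, 0.1, -4.1]
contact_force: [-1.1, -0.7, -2.1]
grip_width: 0.0292
```

```bash
python3 look.py c; python3 - <<'E'
import cv2
a=cv2.imread("pics/c_wrist.png");cv2.imwrite("pics/c2.png",cv2.resize(a[60:310,200:450],(600,600),interpolation=cv2.INTER_NEAREST))
E
```

```text
clock 4.5667
ee_pos [ 0.5308 -0.1173  0.2046]
tool_rot [179.9715   0.0357  -4.1429]
contact_force [ 0.151   0.4798 -2.1914]
grip_width 0.029200980929099906
```

View pics/c2.png

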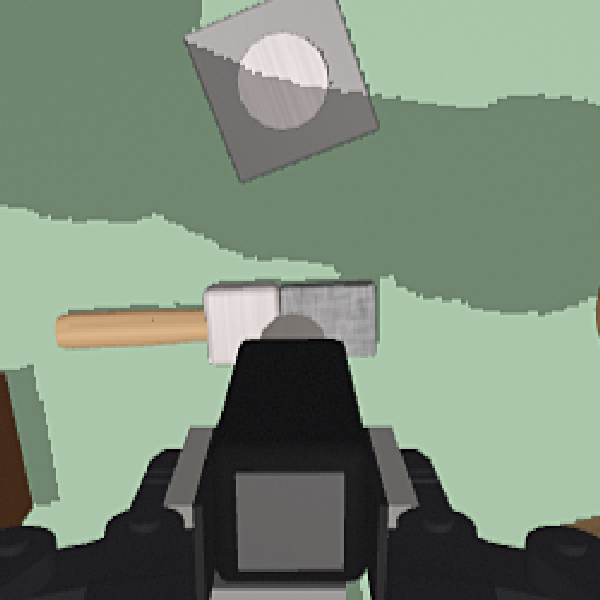

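```bash
python3 - <<'E'
from h import *
import pickle
np.set_printoptions(precision=4,suppress=True)
c=cam(pickle.load(open("c_wrist.pkl","rb")))
print('disc',plane(c,317.9,93.3,.02),'gauge top',plane(c,320.8,277.3,.2586),c['T'][:,3])
E
```

```text
disc [ 0.5323 -0.0224  0.02  ] gauge top [ 0.529  -0.1169  0.2586] [ 0.5341 -0.047   0.3773]
```

Request:
{"api": "apply_moves", "payload": {"steps": [1,-1,-30,0,0,0,0,1,-2,-35,0,0,0,0,1,-1,-30,0,0,0,0,1,0,0,30,0,0,0,1,0,0,30,0,0,0]}}

```text
clock: 4.98
ee_pos: [0.5356, -0.0192, 0.1458]
tool_rot: [-179.9, -0.3, -3.9]
contact_force: [-0.4, -1.1, -2.1]
grip_width: 0.029
```

Request:
{"api": "apply_moves", "payload": {"steps": [1,0,0,20,0,0,0,1,0,0,15,0,0,0,1,0,0,5,0,0,0,1,0,0,0,0,0,0,1,0,0,0,0,0,0]}}

```text
clock: 5.4
ee_pos: [0.5342, -0.0213, 0.1054]
tool_rot: [180.0, -0.0, -4.1]
contact_force: [1.0, 0.8, -0.6]
grip_width: 0.0292
```

```bash
python3 look.py d; python3 - <<'E'
import cv2,numpy as np
a=cv2.imread("pics/d_side.png")[150:250,270:370];b=cv2.imread("pics/d_scene.png")[150:250,280:380]
cv2.imwrite("pics/d2.png",np.hstack([cv2.resize(a,(400,400)),cv2.resize(b,(400,400))]))
E
```

```text
clock 5.55
ee_pos [ 0.5346 -0.0209  0.1061]
tool_rot [-179.9916   -0.1114   -4.0287]
contact_force [ 0.8066  0.0942 -1.4946]
grip_width 0.029180500482963227
```

View pics/d2.png

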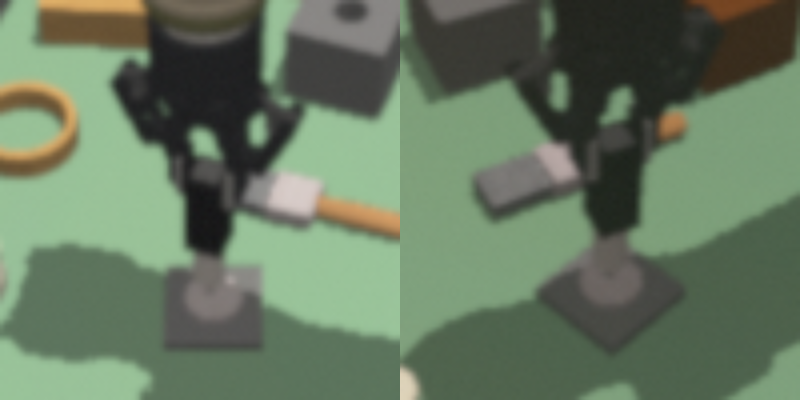

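Request:
{"api": "apply_moves", "payload": {"steps": [1,0,0,5,0,0,0,1,0,0,2,0,0,0,1,0,0,1,0,0,0,1,0,0,0,0,0,0,1,0,0,0,0,0,0]}}

```text
clock: 5.97
ee_pos: [0.5341, -0.0206, 0.0971]
tool_rot: [-180.0, -0.0, -4.0]
contact_force: [0.8, 0.0, -0.8]
grip_width: 0.029
```

```bash
cat > fm.py <<'E'
from rig import arm,eyes
import numpy as np
np.set_printoptions(precision=4,suppress=True)
F=[];Z=[]
for i in range(6):
    o=arm.observe();F.append(o['contact_force']);Z.append(o['ee_pos']);eyes.capture("wrist")
print(o['clock'],'F',np.mean(F,0),'std',np.std(F,0),'pos',np.mean(Z,0),o['tool_rot'])
E
python3 fm.py
```

```text
6.2167 F [ 0.8271 -0.1486  0.1656] std [0.5634 0.1384 0.643 ] pos [ 0.5341 -0.0206  0.0971] [-179.9996   -0.0285   -3.9948]
```

Request:
{"api": "apply_moves", "payload": {"steps": [1,0,0,1.5,0,0,0,1,0,0,1,0,0,0,1,0,0,0,0,0,0,1,0,0,0,0,0,0,1,0,0,0,0,0,0]}}

```text
clock: 6.68
ee_pos: [0.5341, -0.0206, 0.0945]
tool_rot: [-180.0, -0.0, -4.0]
contact_force: [0.9, -0.4, 1.2]
grip_width: 0.0291
```

```bash
python3 fm.py; python3 look.py e; python3 - <<'E'
import cv2,numpy as np
a=cv2.imread("pics/e_side.png")[150:250,270:370];b=cv2.imread("pics/e_scene.png")[150:250,280:380]
cv2.imwrite("pics/e2.png",np.hstack([cv2.resize(a,(400,400)),cv2.resize(b,(400,400))]))
E
```

```text
6.9333 F [ 1.2343 -0.2488  1.5371] std [0.5165 0.1498 0.2875] pos [ 0.534  -0.0206  0.0945] [179.9996  -0.02    -3.9971]
clock 7.1333
ee_pos [ 0.534  -0.0206  0.0945]
tool_rot [179.9987  -0.0159  -3.9989]
contact_force [ 0.8418 -0.2927  0.6616]
grip_width 0.029355653473278932
```

View pics/e2.png

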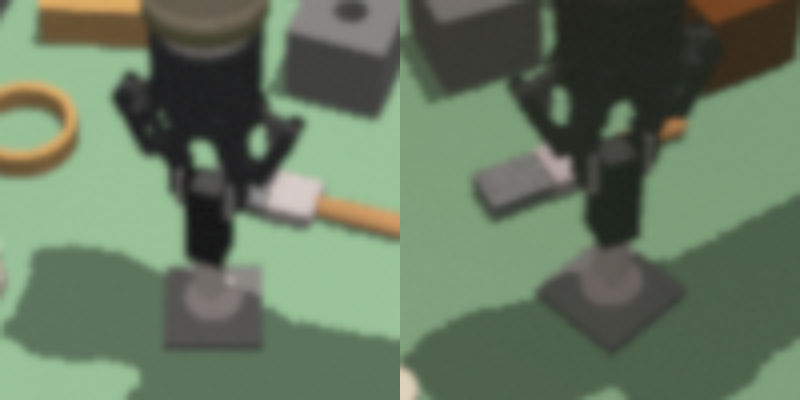

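Request:
{"api": "apply_moves", "payload": {"steps": [1,0,0,0,0,0,0,1,0,0,0,0,0,0,1,0,0,0,0,0,0,1,0,0,0,0,0,0,1,0,0,0,0,0,0]}}

```text
clock: 7.55
ee_pos: [0.5339, -0.0206, 0.0945]
tool_rot: [180.0, -0.0, -4.0]
contact_force: [1.9, -0.3, 1.3]
grip_width: 0.0291
```

```bash
python3 fm.py
```

```text
7.8 F [ 1.6491 -0.1213  1.0474] std [0.5027 0.4554 0.207 ] pos [ 0.5339 -0.0206  0.0945] [179.9977   0.0006  -4.0015]
```

Request:
{"api": "apply_moves", "payload": {"steps": [1,0,0,-15,0,0,0,1,0,0,-35,0,0,0,1,0,0,-40,0,0,0,1,0,0,-40,0,0,0,1,0,-10,-20,0,0,0]}}

```text
clock: 8.27
ee_pos: [0.5345, -0.0126, 0.2482]
tool_rot: [180.0, -0.1, -4.2]
contact_force: [0.7, -0.2, -2.8]
grip_width: 0.029
```

Request:
{"api": "apply_moves", "payload": {"steps": [1,1,-35,0,0,0,0,1,1,-38,0,0,0,0,1,1,-38,0,0,0,0,1,1,-38,0,0,0,0,1,1,-38,0,0,0,0]}}

```text
clock: 8.68
ee_pos: [0.5512, 0.1768, 0.2439]
tool_rot: [179.9, 0.1, -4.0]
contact_force: [0.8, -0.5, -2.3]
grip_width: 0.0295
```

Request:
{"api": "apply_moves", "payload": {"steps": [1,2,-38,0,0,0,0,1,1,-25,0,0,0,0,1,0,0,0,0,0,0,1,0,0,0,0,0,0,1,0,0,0,0,0,0]}}

```text
clock: 9.1
ee_pos: [0.5591, 0.237, 0.2436]
tool_rot: [179.9, 0.1, -4.0]
contact_force: [0.5, -0.2, -1.2]
grip_width: 0.0295
```

```bash
python3 fm.py; python3 look.py f
```

```text
9.35 F [ 0.2064  0.0307 -1.8833] std [0.4616 0.6647 0.603 ] pos [0.5596 0.2367 0.2442] [179.9786   0.0031  -4.0987]
clock 9.55
ee_pos [0.56   0.2378 0.2446]
tool_rot [179.9964  -0.0015  -4.0324]
contact_force [ 0.7549 -0.0213 -1.3799]
grip_width 0.029237111050562814
```

View pics/f_wrist.png

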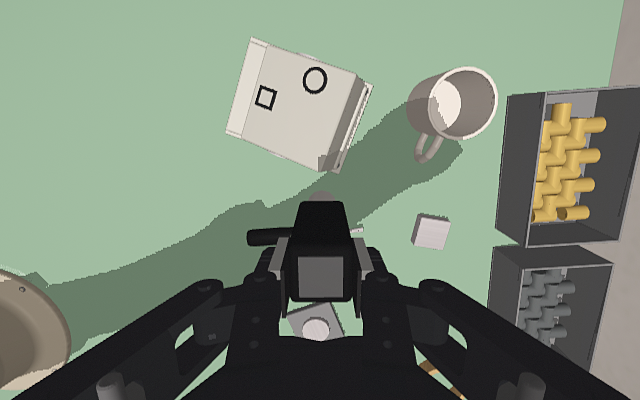

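```bash
python3 - <<'E'
import cv2
a=cv2.imread("pics/f_wrist.png");cv2.imwrite("pics/f2.png",cv2.resize(a[30:180,215:385],(680,600),interpolation=cv2.INTER_NEAREST))
E
```

```text
(no output)
```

View pics/f2.png

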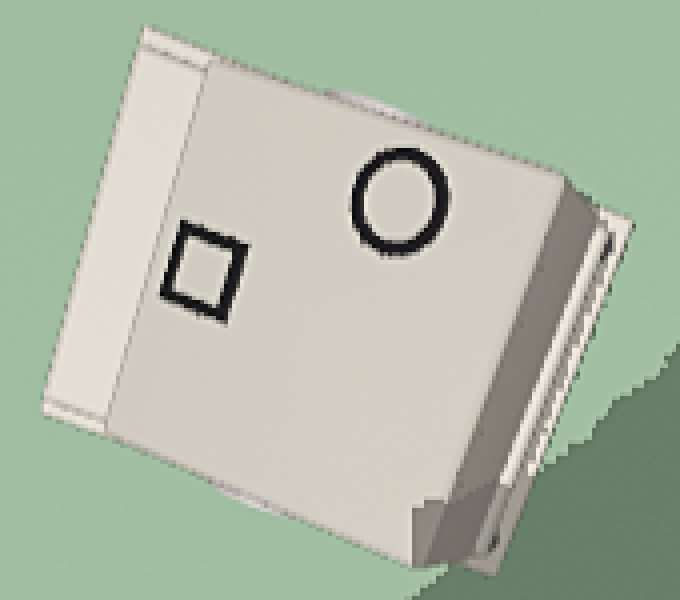

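```bash
python3 - <<'E'
from h import *
import pickle
np.set_printoptions(precision=4,suppress=True)
c=cam(pickle.load(open("f_wrist.pkl","rb")))
px=lambda x,y:(215+x/4,30+y/4)
q=[plane(c,*px(*p),z) for p,z in [((563,172),.0938),((412,567),.0938),((107,432),.0562),((209,58),.0562)]]
for i in range(4):
    e=q[(i+1)%4]-q[i];print(q[i],np.linalg.norm(e),np.degrees(np.arctan2(e[1],e[0])))
cen=np.mean(q,0);print(cen)
for yaw in (-24,-25,-26):
    a=np.radians(yaw);n=np.array([-np.sin(.349)*np.cos(a),-np.sin(.349)*np.sin(a),np.cos(.349)])
    out=[]
    for u,v in (px(400,202),px(204,270)):
        o,d=ray(c,u,v);out.append(o+d*(n@(cen-o))/(n@d))
    # scene/side for ring on same plane
    for cc,uv in ((P['scene'],(410.1,328.8)),(P['side'],(265.2,320.8))):
        o,d=ray(cc,*uv);out.append(o+d*(n@(cen-o))/(n@d))
    print(yaw,n,*out)
o=[ray(c,*px(400,202)),ray(P['scene'],410.1,328.8),ray(P['side'],265.2,320.8)]
print(tri(o))
print('gaugetop',plane(c,320.8,277.3,.299))
E
```

```text
[0.602  0.3463 0.0938] 0.10841092501185837 -114.92717002601641
[0.5563 0.248  0.0938] 0.10471183269173387 155.51105883837366
[0.4673 0.2885 0.0562] 0.10739199848950969 66.54327477059621
[0.5101 0.387  0.0562] 0.10730086920056928 -23.899890301171066
[0.5339 0.3175 0.075 ]
-24 [-0.3124  0.1391  0.9397] [0.5601 0.3437 0.0798] [0.503  0.3316 0.0626] [0.5613 0.3427 0.0804] [0.5601 0.3421 0.0801]
-25 [-0.3099  0.1445  0.9397] [0.5601 0.3437 0.0796] [0.503  0.3316 0.0626] [0.5612 0.3426 0.0801] [0.5601 0.342  0.0799]
-26 [-0.3074  0.1499  0.9397] [0.5601 0.3438 0.0794] [0.503  0.3316 0.0626] [0.5611 0.3426 0.0799] [0.5602 0.342  0.0797]
(array([0.5604, 0.3428, 0.0802]), [np.float64(0.0009140078563811576), np.float64(0.0007996189338932924), np.float64(0.0007378522713622702)])
gaugetop [0.5585 0.2374 0.299 ]
```

Request:
{"api": "apply_moves", "payload": {"steps": [1,-15,-31,0,0,0,0,1,-16,-32,0,0,0,0,1,-16,-32,0,0,0,0,1,-15,-32,0,0,0,0,1,0,0,0,-2.3,6.2,0]}}

```text
clock: 9.97
ee_pos: [0.5074, 0.3741, 0.2442]
tool_rot: [177.9, -6.1, -3.9]
contact_force: [0.4, 0.2, -3.3]
grip_width: 0.0294
```

Request:
{"api": "apply_moves", "payload": {"steps": [1,0,0,0,-2.35,6.25,0,1,0,0,0,-2.35,6.25,0,1,0,0,0,0,0,0,1,0,0,0,0,0,0]}}

```text
clock: 10.3
ee_pos: [0.5037, 0.3724, 0.244]
tool_rot: [172.7, -18.6, -2.4]
contact_force: [-0.5, 0.2, -2.0]
grip_width: 0.0291
```

```bash
python3 fm.py; python3 - <<'E'
from rig import arm
import numpy as np
from scipy.spatial.transform import Rotation as R
o=arm.observe();M=R.from_euler('xyz',o['tool_rot'],degrees=True).as_matrix()
ring=np.array([.5603,.343,.0800]);n=np.array([-.311,.142,.940]);n/=np.linalg.norm(n)
print('ang',np.degrees(np.arccos(-M[:,2]@n)),M[:,2]);v=ring-o['ee_pos'];print('ring in tool',M.T@v*1000)
E
```

```text
10.55 F [ 0.2768 -0.0387 -2.0745] std [0.5626 0.3973 0.4473] pos [0.5068 0.3694 0.2445] [172.7659 -18.655   -3.0189]
ang 0.0475713360499791 [ 0.31026602 -0.14245012 -0.93991646]
ring in tool [-2.36983495e+00 -3.96117396e-02  1.74418505e+02]
```

Request:
{"api": "apply_moves", "payload": {"steps": [1,0,0,25,0,0,0,1,0,0,30,0,0,0,1,0,0,20,0,0,0,1,0,0,5,0,0,0,1,0,0,0,0,0,0]}}

```text
clock: 11.02
ee_pos: [0.5325, 0.356, 0.168]
tool_rot: [172.6, -18.6, -2.9]
contact_force: [-0.9, 0.8, -1.9]
grip_width: 0.0292
```

```bash
python3 fm.py; python3 look.py g; python3 - <<'E'
from rig import arm
import numpy as np,cv2
from scipy.spatial.transform import Rotation as R
M=R.from_euler('xyz',arm.observe()['tool_rot'],degrees=True).as_matrix()
p=np.mean([arm.observe()['ee_pos']],0);print('ring in tool',M.T@(np.array([.5603,.343,.0800])-p)*1000)
a=cv2.imread("pics/g_side.png")[260:360,210:310];b=cv2.imread("pics/g_scene.png")[260:360,360:460]
cv2.imwrite("pics/g2b.png",np.hstack([cv2.resize(a,(400,400),interpolation=2),cv2.resize(b,(400,400),interpolation=2)]))
E
```

```text
11.2667 F [-0.3134  0.5145 -1.8164] std [0.4787 0.33   0.3284] pos [0.5323 0.3577 0.1699] [172.8579 -18.714   -2.8347]
clock 11.4667
ee_pos [0.5318 0.3583 0.17  ]
tool_rot [172.7942 -18.682   -2.8031]
contact_force [ 0.8364 -0.2599 -2.2925]
grip_width 0.029034529838807895
ring in tool [-1.12457927  1.87800694 95.58767675]
```

View pics/g2b.png

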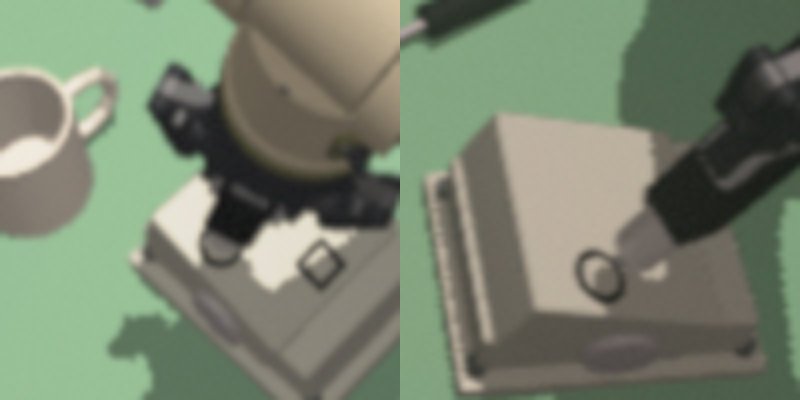

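View pics/g_wrist.png

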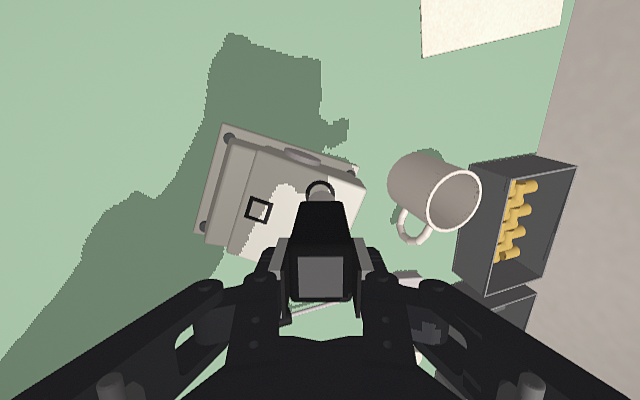

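Request:
{"api": "apply_moves", "payload": {"steps": [1,0,0,6,0,0,0,1,0,0,5,0,0,0,1,0,0,3,0,0,0,1,0,0,0,0,0,0,1,0,0,0,0,0,0]}}

```text
clock: 11.88
ee_pos: [0.5361, 0.3557, 0.1556]
tool_rot: [172.7, -18.6, -2.8]
contact_force: [0.2, 0.2, -1.7]
grip_width: 0.0289
```

```bash
python3 fm.py; python3 look.py i; python3 - <<'E'
from rig import arm
import numpy as np,cv2
from h import *
import pickle
from scipy.spatial.transform import Rotation as R
o=arm.observe();M=R.from_euler('xyz',o['tool_rot'],degrees=True).as_matrix()
print('ring in tool',M.T@(np.array([.5603,.343,.0800])-o['ee_pos'])*1000)
out=[]
for n,(x,y) in (('side',(240,295)),('scene',(380,295)),('wrist',(290,155))):
    r=pickle.load(open(f"i_{n}.pkl","rb"));c=cam(r);im=cv2.resize(r['img'][y:y+60,x:x+60],(390,390),interpolation=2)
    out.append(im)
cv2.imwrite("pics/i2.png",np.hstack(out[:2])[:,:,::-1]);cv2.imwrite("pics/i3.png",out[2][:,:,::-1])
E
```

```text
12.1333 F [-0.0956 -0.0228 -2.0085] std [0.5005 0.3624 0.4363] pos [0.5362 0.3559 0.156 ] [172.7495 -18.6586  -2.8104]
clock 12.3333
ee_pos [0.5362 0.3559 0.1562]
tool_rot [172.7474 -18.657   -2.8075]
contact_force [-0.4184  0.1863 -1.9458]
grip_width 0.029093086195162956
ring in tool [-0.95314955  1.52371795 80.96027186]
```

View pics/i2.png

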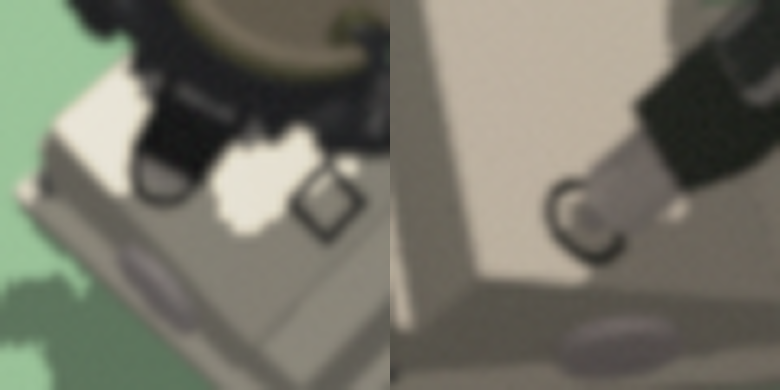

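View pics/i3.png

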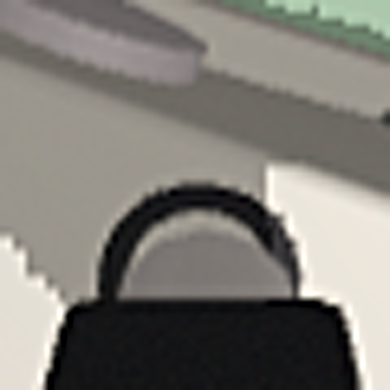

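Request:
{"api": "apply_moves", "payload": {"steps": [1,-1,1.5,0,0,0,0,1,0,0,2,0,0,0,1,0,0,1,0,0,0,1,0,0,1,0,0,0,1,0,0,0,0,0,0]}}

```text
clock: 12.75
ee_pos: [0.5363, 0.3538, 0.1521]
tool_rot: [172.7, -18.6, -2.8]
contact_force: [-0.5, -0.1, 0.2]
grip_width: 0.0293
```

```bash
cat > rt.py <<'E'
from rig import arm,eyes
import numpy as np
from scipy.spatial.transform import Rotation as R
np.set_printoptions(precision=3,suppress=True)
F=[];V=[]
for i in range(8):
    o=arm.observe();M=R.from_euler('xyz',o['tool_rot'],degrees=True).as_matrix()
    F.append(M.T@(o['contact_force']-[0.0,0.1,-2.0]));V.append(M.T@(np.array([.5603,.343,.0800])-o['ee_pos'])*1000);eyes.capture("wrist")
n=np.array([-.311,.142,.940]);n/=np.linalg.norm(n)
print(o['clock'],'Ftool',np.mean(F,0),'ring in tool',np.mean(V,0),'ang',np.degrees(np.arccos(-M[:,2]@n)),o['tool_rot'],np.abs(o['qvel']).max())
E
python3 rt.py
```

```text
13.1 Ftool [ 0.104  0.496 -2.365] ring in tool [ 0.119 -0.03  76.871] ang 0.018456244426360433 [172.739 -18.652  -2.808] 0.08181169126301253
```

Request:
{"api": "apply_moves", "payload": {"steps": [1,0,0,1.5,0,0,0,1,0,0,1.5,0,0,0,1,0,0,0,0,0,0,1,0,0,0,0,0,0,1,0,0,0,0,0,0]}}

```text
clock: 13.57
ee_pos: [0.5373, 0.3535, 0.1494]
tool_rot: [172.7, -18.7, -2.8]
contact_force: [-1.7, -0.0, 0.1]
grip_width: 0.0295
```

```bash
python3 rt.py; python3 look.py j; python3 - <<'E'
import numpy as np,cv2
from h import *
import pickle
out=[]
n3=np.array([-.311,.142,.940]);r0=np.array([.5603,.343,.08])
for n,(x,y) in (('side',(240,295)),('scene',(380,295)),('wrist',(290,155))):
    r=pickle.load(open(f"j_{n}.pkl","rb"));c=cam(r);im=cv2.resize(r['img'][y:y+60,x:x+60],(390,390),interpolation=2)
    q=c['T'][:,:3].T@(r0-c['T'][:,3]);f,cx,cy=c['K'];print(n,(f*q[0]/q[2]+cx-x+.5)*6.5,(f*q[1]/q[2]+cy-y+.5)*6.5)
    out.append(im)
cv2.imwrite("pics/j2.png",np.hstack(out[:2])[:,:,::-1]);cv2.imwrite("pics/j3.png",out[2][:,:,::-1])
E
```

```text
13.9167 Ftool [-0.523  0.733 -3.225] ring in tool [ 0.082  0.003 73.891] ang 0.019702397846711142 [172.743 -18.653  -2.81 ] 0.16438579845625026
clock 14.1167
ee_pos [0.5373 0.3535 0.1494]
tool_rot [172.7401 -18.6526  -2.804 ]
contact_force [-1.3435  0.0903  0.7829]
grip_width 0.028939409608160743
side 165.75225860253505 173.22856651792415
scene 202.05653708913943 222.97031199216235
wrist 216.27073564753695 293.43895458846066
```

View pics/j2.png

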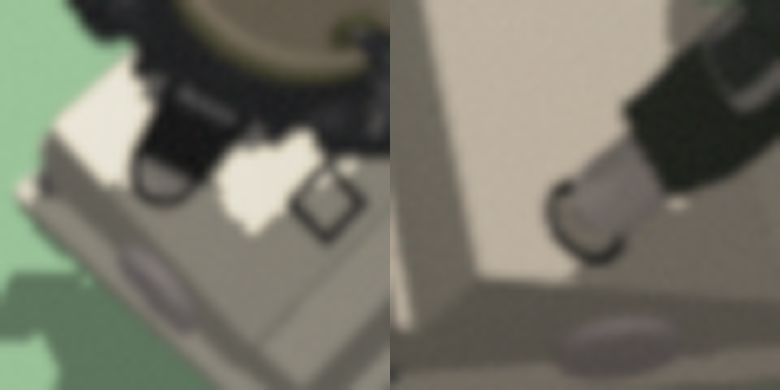

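View pics/j3.png

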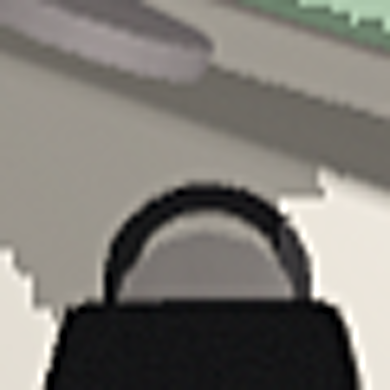

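```bash
python3 - <<'E'
import numpy as np,cv2,pickle
from h import *
n3=np.array([-.311,.142,.940]);n3/=np.linalg.norm(n3);r0=np.array([.5603,.343,.08])
ex=np.cross([0.415,.91,0],n3);ex/=np.linalg.norm(ex);ey=np.cross(n3,ex)
out=[];t=np.linspace(0,2*np.pi,60)
for n,(x,y) in (('scene',(380,295)),('wrist',(290,155))):
    r=pickle.load(open(f"j_{n}.pkl","rb"));c=cam(r);im=cv2.resize(r['img'][y:y+60,x:x+60],(390,390),interpolation=2).copy();f,cx,cy=c['K']
    for h,rad,col in ((0,.014,(255,0,0)),(.013,.012,(0,0,255))):
        for a in t:
            q=c['T'][:,:3].T@(r0+h*n3+rad*(np.cos(a)*ex+np.sin(a)*ey)-c['T'][:,3])
            cv2.circle(im,(int((f*q[0]/q[2]+cx-x+.5)*6.5),int((f*q[1]/q[2]+cy-y+.5)*6.5)),1,col,-1)
    out.append(im)
cv2.imwrite("pics/j4.png",np.hstack(out)[:,:,::-1])
E
```

```text
(no output)
```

View pics/j4.png

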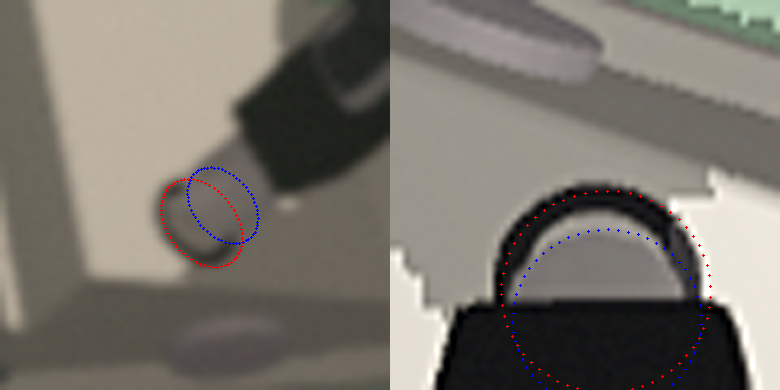

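Request:
{"api": "apply_moves", "payload": {"steps": [1,0,0,0,0,0,0,1,0,0,0,0,0,0,1,0,0,0,0,0,0,1,0,0,0,0,0,0,1,0,0,0,0,0,0]}}

```text
clock: 14.53
ee_pos: [0.5373, 0.3535, 0.1494]
tool_rot: [172.7, -18.7, -2.8]
contact_force: [-1.1, -0.5, 0.7]
grip_width: 0.0289
```

```bash
python3 rt.py; python3 -c "
from rig import workorder
print(workorder.sign_off())"
```

```text
14.8833 Ftool [-0.112  0.59  -3.144] ring in tool [ 0.081 -0.011 73.863] ang 0.019001639661291002 [172.741 -18.652  -2.812] 0.1193066565707154
the job is handed in; nothing more can be done
None
```

I took the gauge from the grey stand and zeroed it upright on the round steel disc. I then handed the job in with the gauge still gripped and pressed inside the ring mark. The hand-in gave no verdict.

- **Zeroing:** the nose was about 4 mm in at roughly 3–3.5 N and was held there for over a second. The nose was about 2 mm from the disc's centre by the cameras.
- **On the ring:** the push along the gauge was about 3.1 N, with the nose about 4.5 mm in. The tool was within 0.1° of my estimate of the face normal, whose own slope direction is good to about 1°. The arm was at rest.
- **Position check:** the arm's readings put the tip within about 0.1 mm of the ring centre I had measured. Overlaying that centre on the wrist picture showed it about 1 mm off, so the true error is about 1 mm, inside the 7 mm limit.
- **Uncertainty:** nose depth is worked out from the force and how far the tool moved, not seen directly. Single force readings vary by about 0.5 N.
- **Other things on the bench:** I kept well clear of them and never touched one knowingly, but I took no final measurement of where each one stood.

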